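# Park the dosing wand and open the concentrate jug

## Robot

A 6-joint arm with a two-finger parallel gripper is mounted at the origin on the work surface. World frame = base frame: x ahead of the robot, y to its left, z up, the work surface at z = 0. Lengths are in m, angles in rad, forces in N, time in s.
With the tool pointing down it reaches from about 0.35 to 0.775 m from the base axis. Payload 7.3 kg.
Tool frame: the origin (TCP) lies on the mounting face of the last link; the fingertips stand 178 mm ahead of it and the grasp point (between the pads) lies 159 mm ahead of it (robot.grip_depth is the distance from the TCP to the grasp point, in m); z points along the fingers, y is the line along which they close (so a half turn about z gives the same grasp; the last joint's range is limited). The gripper opens to 92 mm and grips with 3 to 60 N. Pads are 19 mm wide; open, the fingers measure 130 mm over their backs; the gripper's body (75 mm by 190 mm) begins 47 mm behind the grasp point.
Start: joints at [1.074, 0.342, 1.524, -0, 1.275, -0.146], TCP at [0.18, 0.493, 0.405] pointing down, gripper open.
Joint ranges: [-2.53, 2.53], [-0.77, 2.02], [0.04, 2.7], [-1, 4.14], [0.28, 2.66], [-3.11, 3.11]. Speed limits (rad/s): [2.57, 2.57, 3.14, 3.14, 3.14, 3.14].

## Interface

Orientations are given as [roll, pitch, yaw] about the fixed x, y, z axes, in that order (R = Rz(yaw) Ry(pitch) Rx(roll)).
In Python, from cell import observe, cams, robot, models gives the robot as it stands.
- The arm moves only by the shell command python3 -m jog 'ROWS' [FORCE]. ROWS is JSON, a list of rows, each a list of 3 entries, a list of its own where there are three numbers: the shift along the tool's x, y, z each as a share of 0.4 m, from -1 to 1, then the turn about the tool's z as a share of pi rad, from -1 to 1, then the closure, from 0 (fully open) to 1 (shut). In form: [[[x, y, z], turn, jaw], ...]. A call has 1 to 12 rows; each row is the pose to reach, as a shift and turn from the pose commanded when the call began, along the tool's axes at that moment, turning the shorter way round; what a row does not reach only later rows make up. A row lasts 1/8 s, in which the tool goes at most 62.5 mm and 10.7 degrees, less where a joint would pass 70% of its speed; a pose out of reach is approached as far as the arm can. A call with a number of a shift or a turn outside -1 to 1 is refused whole. A call with a gripper value outside its range is refused whole. The fingers move at their own pace and stop on an object; FORCE is the grip in N (left out, the last holds). Time passes only in rows, so rows that repeat a pose let the fingers close. It gives the time, the measured TCP pose, the force, the opening and the grip force at its end, in the units of the state.
- observe(): the state, without advancing time (a new reading comes with each control period).
- cams.read_camera(name): name is "scene" or "side" or "wrist"; returns the picture (400x640x3 uint8, red, green, blue); there is no depth.
- cams.camera_model(name): a dict with "camera_matrix" (3x3 intrinsics, pixels), "pose" (4x4, takes a point from camera to world coordinates). Camera axes: x right, y down, z forward; pixel columns grow to the right and rows downward; lengths in m; the calibration is good to about 2 mm. A picture is of the moment at which its call begins: read the wrist's pose just before it. camera_model takes no time and is no camera call; for the wrist camera it gives the pose at the moment of the call.
- robot.hand_in(): hands the job in; it is judged then, once.
Trained networks look in the newest picture that a camera, given by its name, has taken for a name from the list of things; names that differ only in an ending like _2 or _b are one class to them, and where a whole thing is asked for, a point or a joint stands for the part that bears it (a point fixed in the world has none). Each returns a list of dicts, best first, with "confidence" (0 to 1); they miss things now and then, are a little off and sometimes report something else, mostly with a low value. They report only what shows in the picture. A call takes as long as a camera call. They do not tell look-alikes from the thing itself.
- models.find_in(target, camera): "position" ([x, y, z] in m, in world coordinates, good to about 4 mm: the middle of the surface that is visible of it).
- models.pinpoint(target, camera): "position" ([x, y, z] in m, in world coordinates, good to about 4 mm: a listed point, or the origin of a listed thing).
The state is a dict: "time": time; "qpos": joint angles; "qvel": joint speeds; "joint_efforts": joint torques, N m; "tool_pos": TCP position; "tool_rot": TCP orientation; "contact_force": force on the tool from outside, world axes, zero at the start; "torque": the same for the moment, N m; "opening": finger opening in m; "grip_force": force on a finger pad.
Only numpy, scipy, OpenCV 4.12 (cv2) and the standard library are available. Lean on these libraries where they do the work, as an engineer would, in place of code of your own. Each camera call takes 0.05 s, during which the arm holds its last target. There are 200 camera calls.

## Task

Get the white concentrate jug ready for dosing: first press the dosing wand down past the red sprung jaw of the fork clip until it sits on the floor of both forks with the jaw closed over it, and let go of it. Then unscrew the jug's blue cap - its thread may be left- or right-handed, so try both ways - lift it straight off, and finish while still holding it level, a hand's width straight above the jug's neck so that drips fall back in. Leave the spray bottle, the brush and the jar where they are.

Things in the scene. Friction and masses are not known exactly. Their poses are not given: they have to be found in the camera images.
- wand: Loose dosing wand (90 g) lying on the table: a steel rod, 12 mm diameter, 190 mm long, along its own y, with a green square grip sleeve 14 x 14 mm, 60 mm long, round its middle and a green tip at +y. Origin at its centre on the rod's axis (7 mm above the table at the start). Either way round in the clip will do.
- clip: Grey fork clip, fixed: base 80 (x) x 130 (y) x 8 mm, origin at the centre of its underside, z up. Two forks, 14 mm thick, open at the top, 78 mm high (lips on the +x prongs to 87), stand at y = -50 and +50 mm: 86 mm clear between them for the sleeve and the gripper. The rod lies across them along the clip's y. Prongs reach out to x = -19 and +20 mm.
- clip_seat (a point): Where the parked wand's centre belongs: midway between the forks, 40 mm above the table, the rod on the slot floors (34 mm). Axes as the clip's. Each slot is 14 mm wide (x -7 to +7) up to 45 mm, above that it runs from x = -13 to +7.
- jaw (a joint): Hinge of the red jaw in the fork at clip y = +50 mm: a flap 13 mm long, 3 mm thick, pivoted at clip x = -10, z = 60 mm, level across the slot at 0 (shut); swings down only, to 1.5 rad; a spring shuts it. A rod pushed straight down with about 3 to 8 N passes it, then it snaps back above the rod.
- caddy: Clear plastic bin, fixed: 150 (x) x 290 (y) x 60 mm high, open top, floor 6 mm thick. Origin at the centre of its underside. The jug stands in one half (y = -70 or +70 mm), the pump bottle in the other.
- jug: White square jug with blue labels, standing fixed in the caddy (it cannot move or turn): 100 x 100 mm, 122 mm high to the shoulder, the neck above. Origin at the centre of its underside, z up.
- jug_neck (a point): On the jug's neck axis, 152 mm above the jug's underside: where the cap's origin lies when the cap is on. The neck inside the cap reaches 14 mm higher.
- cap: Loose blue screw cap (45 g) on the jug's neck. Origin on its axis at the underside of its skirt, z up. Ribbed skirt 52 mm diameter from 0 to 16 mm, above it a plain round grip, 44 mm diameter, to the top at 38 mm. A yellow line on top runs from the centre along its own +x, which starts within 0.1 rad of the jug's +x.
- cap_grip (a point): On the cap's axis, 27 mm above its origin: height to grip. Coarse thread of unseen hand: it loosens anticlockwise or clockwise from above. The wrong way it hits a hard stop within 0.35 rad; the right way it turns easily without rising, and lifts straight off at 0.95 to 1.3 rad from the jug's x (hard stop near 1.4). The grip may slip round the cap at a stop.
- pump: Amber soap pump bottle with a white pump head, fixed in the other half of the caddy: 84 mm diameter, 206 mm high, spout along +x, reaching 47 mm from its axis. Not part of the job. Origin at the centre of its underside.
- spray: Green spray bottle with a white and red trigger head, loose, standing: 64 mm diameter, 188 mm high, head reaching 62 mm from its axis along its -y. Bystander. Origin at the centre of its underside.
- brush: Washing-up brush lying on the table, loose, bystander, along its own x.
- jar: Small jar with a yellow lid, loose, standing, bystander: 60 mm diameter, 70 mm high. Origin at the centre of its underside.
Things that resemble listed ones, but are neither listed nor needed, are in the scene too. Leave any turquoise look-alike of the clip alone.

How it is judged:
By the outcome, as a careful person would: the job done as asked, in the order asked, and still so for the second after the job is handed in, while the arm keeps its last pose, push and grip.
It also fails if it takes over 62 s, if anything falls off the work surface, if the arm or the gripper's body presses on something with over 40 N, if the wrist force passes 120 N, or if a joint passes its speed limit or range.

## Working session

There is one attempt and no reset: what is moved stays moved. The work goes in short steps, Python scripts to look and compute and a shell command to move; the robot and the scene stay as the last step left them, time stands still between calls to the robot, and variables do not carry over. Pictures are saved under pics/ and viewed, at most 12 in all, crops included, and the job is handed in when it is done.

```bash
ls; mkdir -p pics; python3 - <<'E'
from cell import observe,cams,robot,models
import cv2,numpy as np
s=observe();print(s['time'],s['tool_pos'],s['tool_rot'],s['opening'])
for c in ['scene','side']:
    im=cams.read_camera(c);cv2.imwrite(f'pics/{c}0.png',im[:,:,::-1])
    m=cams.camera_model(c);print(c,np.round(m['camera_matrix'],1).tolist(),np.round(m['pose'],3).tolist())
    for t in ['wand','clip','clip_seat','jug_neck','cap','cap_grip','jug','caddy','pump','spray','brush','jar']:
        print(t,[(np.round(d['position'],3).tolist(),round(d['confidence'],2)) for d in models.pinpoint(t,c)][:3])
print(observe()['time'])
E
```

```text
pics
0.0 [0.18032728 0.49290483 0.4040516 ] [-3.14004596e+00 -2.25028199e-04  2.79079528e+00] 0.0917086492159378
scene [[396.3, 0.0, 321.8], [0.0, 396.3, 196.6], [0.0, 0.0, 1.0]] [[-0.627, 0.552, -0.549, 1.088], [0.779, 0.458, -0.43, 0.365], [0.014, -0.697, -0.717, 0.842], [0.0, 0.0, 0.0, 1.0]]
wand []
clip [([0.626, -0.244, -0.0], 0.98), ([0.708, -0.429, -0.001], 0.6)]
clip_seat [([0.624, -0.248, 0.037], 0.74), ([0.707, -0.422, 0.041], 0.6)]
jug_neck [([0.545, 0.209, 0.155], 0.89), ([0.626, -0.246, 0.0], 0.54)]
cap [([0.544, 0.208, 0.155], 0.66)]
cap_grip [([0.543, 0.206, 0.183], 0.95)]
jug [([0.547, 0.208, 0.005], 0.9), ([0.624, -0.247, 0.04], 0.23)]
caddy [([0.542, 0.277, -0.001], 0.84), ([0.625, -0.247, 0.002], 0.55)]
pump [([0.537, 0.349, 0.0], 0.65)]
spray [([0.772, -0.071, -0.0], 0.57), ([0.547, 0.205, 0.157], 0.16)]
brush [([0.395, -0.401, 0.003], 0.91), ([0.474, -0.041, 0.006], 0.41)]
jar [([0.353, 0.228, 0.003], 0.71)]
side [[419.8, 0.0, 323.9], [0.0, 419.8, 207.5], [0.0, 0.0, 1.0]] [[0.969, -0.151, 0.197, 0.334], [-0.248, -0.57, 0.783, -0.985], [-0.006, -0.807, -0.59, 0.849], [0.0, 0.0, 0.0, 1.0]]
wand [([0.48, -0.039, 0.003], 0.62)]
clip [([0.624, -0.244, 0.002], 0.86), ([0.71, -0.421, 0.001], 0.61)]
clip_seat [([0.713, -0.426, 0.038], 0.82), ([0.626, -0.248, 0.04], 0.6)]
jug_neck [([0.544, 0.209, 0.161], 0.58)]
cap [([0.771, -0.07, -0.0], 0.68), ([0.541, 0.346, 0.009], 0.62), ([0.547, 0.209, 0.152], 0.52)]
cap_grip [([0.545, 0.209, 0.184], 0.49)]
jug [([0.544, 0.211, 0.005], 0.7)]
caddy [([0.543, 0.28, -0.0], 0.59)]
pump [([0.54, 0.348, 0.008], 0.8), ([0.548, 0.208, 0.153], 0.3)]
spray [([0.768, -0.071, -0.0], 0.79)]
brush [([0.396, -0.406, 0.003], 0.78)]
jar [([0.353, 0.232, -0.001], 0.87)]
1.3
```

View pics/scene0.png

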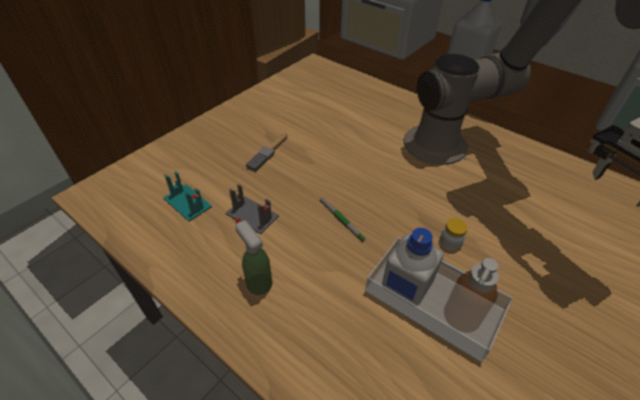

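View pics/side0.png

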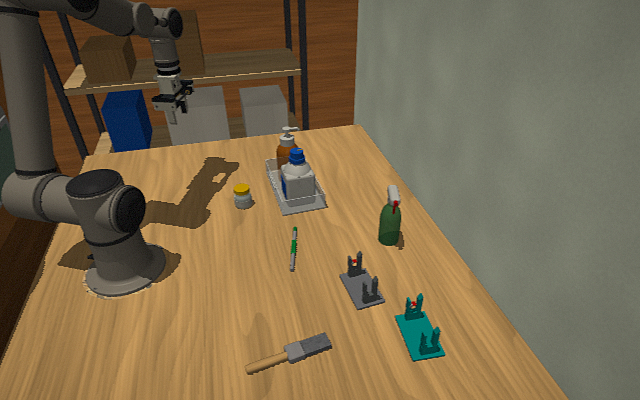

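The scene shows the grey clip at (252,212), turquoise look-alike at (187,200), wand at (341,218) and brush at (268,153); the jug cap is at (420,241) and the spray bottle at (257,265). Side view: grey clip at (362,282), turquoise at (418,330), wand at (294,248). The things I could confuse are the grey and turquoise clips, and the wand with the brush. I choose the grey clip at (0.625,-0.246) and the green/steel wand at (0.478,-0.04), then check both in a close crop.

```bash
cat > h.py <<'E'
import numpy as np,cv2
from cell import observe,cams,robot,models
from scipy.spatial.transform import Rotation as Ro
def ray(c,uv,z,m=None):
    m=m or cams.camera_model(c);K=np.array(m['camera_matrix']);T=np.array(m['pose'])
    d=T[:3,:3]@np.linalg.solve(K,[uv[0],uv[1],1]);return T[:3,3]+d*(z-T[2,3])/d[2]
def proj(c,p,m=None):
    m=m or cams.camera_model(c);K=np.array(m['camera_matrix']);T=np.array(m['pose'])
    q=K@(T[:3,:3].T@(np.array(p)-T[:3,3]));return q[:2]/q[2]
def go(p,ang=None):
    "TCP target p; ang = world angle of the closing line (mod pi) -> shares"
    s=observe();R=Ro.from_euler('xyz',s['tool_rot']).as_matrix()
    d=R.T@(np.array(p)-s['tool_pos']);a=np.arctan2(R[1,1],R[0,1]);t=0
    if ang is not None: t=-((ang-a+np.pi/2)%np.pi-np.pi/2)
    print('shift',np.round(d/.4,4),'turn',round(t/np.pi,4),'q',np.round(s['qpos'],2),'closing',round(a,3),'tcp',np.round(s['tool_pos'],4),'t',round(s['time'],2))
def green(im):
    h=cv2.cvtColor(im,cv2.COLOR_RGB2HSV);return cv2.inRange(h,(40,120,60),(75,255,255))
E
python3 - <<'E'
from h import *
a=cv2.imread('pics/scene0.png');b=cv2.imread('pics/side0.png')
f=lambda i,x,y,w,h:cv2.resize(i[y:y+h,x:x+w],(400,300),interpolation=cv2.INTER_CUBIC)
cv2.imwrite('pics/crop0.png',np.vstack([np.hstack([f(a,210,170,80,60),f(b,320,240,80,60)]),np.hstack([f(a,300,180,80,60),f(b,254,220,80,60)])]))
for c,im,(x,y,w,h) in (('scene',a,(300,180,80,65)),('side',b,(270,215,50,65))):
    m=np.zeros(im.shape[:2],np.uint8);m[y:y+h,x:x+w]=green(im[:,:,::-1].copy())[y:y+h,x:x+w]
    uv=np.argwhere(m)[:,::-1];P=np.array([ray(c,p,.008)[:2] for p in uv])
    u,s,v=np.linalg.svd(P-P.mean(0));print(c,len(P),P.mean(0),P.min(0),P.max(0),np.degrees(np.arctan2(v[0,1],v[0,0])))
go([.478,-.04,.35],None)
E
```

```text
scene 73 [ 0.47924114 -0.03123701] [ 0.46529799 -0.07053328] [0.50171826 0.0441743 ] -104.95005997996577
side 74 [ 0.48026601 -0.02218004] [ 0.46507716 -0.06448852] [0.50259141 0.0524154 ] -103.7216822201117
shift [-1.1566 -0.9958  0.1368] turn 0.0 q [ 1.07  0.34  1.52 -0.    1.28 -0.15] closing 1.22 tcp [0.1804 0.493  0.4048] t 1.3
```

View pics/crop0.png

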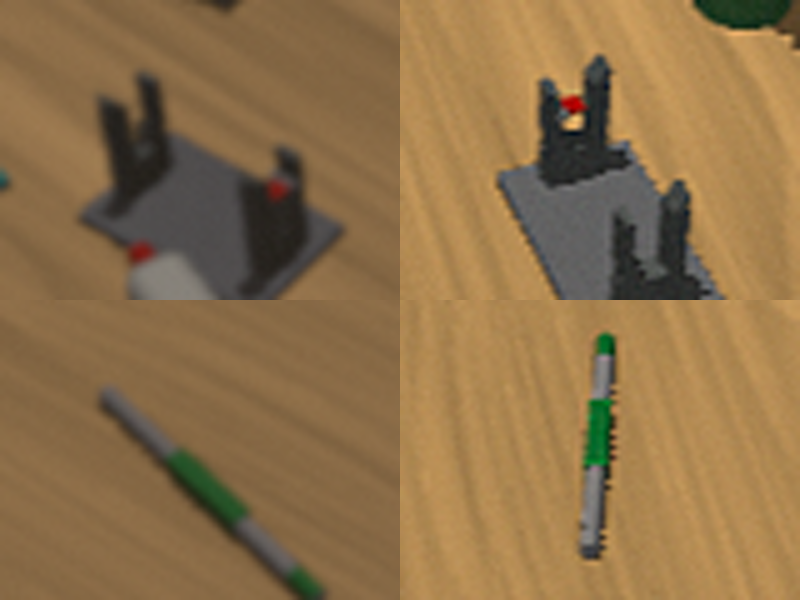

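The crop confirms the grey clip, with its red jaw in the far (+y) fork and the taller +x prong to the right in the side view. The wand shows a green sleeve and a green tip toward +y.

```bash
python3 -m jog '[[[-1,-0.86,0.05],0.46,0],[[-1,-0.86,0.05],0.46,0],[[-1,-0.86,0.05],0.46,0],[[-1,-0.86,0.05],0.46,0],[[-1,-0.86,0.05],0.46,0],[[-1,-0.86,0.05],0.46,0],[[-1,-0.86,0.05],0.46,0],[[-1,-0.86,0.05],0.46,0],[[-1,-0.86,0.05],0.46,0],[[-1,-0.86,0.05],0.46,0]]' && python3 - <<'E'
from h import *
m=cams.camera_model('wrist');im=cams.read_camera('wrist');cv2.imwrite('pics/w1.png',im[:,:,::-1])
print(np.round(m['camera_matrix'],1).tolist(),np.round(m['pose'],3).tolist())
print(models.pinpoint('wand','wrist'))
go([.478,-.04,.35],-.253)
E
```

```text
time: 2.55
tool_pos: [0.4385, 0.031, 0.3845]
tool_rot: [-3.141, -0.0, 1.342]
contact_force: [-0.1, 1.2, 0.7]
opening: 0.0919
grip_force: 0.0
[[286.3, 0.0, 320.5], [0.0, 286.3, 200.3], [0.0, 0.0, 1.0]] [[0.974, -0.219, -0.058, 0.454], [-0.226, -0.941, -0.25, 0.098], [-0.0, 0.257, -0.966, 0.365], [0.0, 0.0, 0.0, 1.0]]
[{'position': [0.4771, -0.0417, 0.0098], 'confidence': 0.81}]
shift [-0.155   0.1396  0.0864] turn 0.0087 q [-0.1   0.2   1.78  0.    1.16  0.13] closing -0.226 tcp [0.4375 0.0329 0.3846] t 2.65
```

View pics/w1.png

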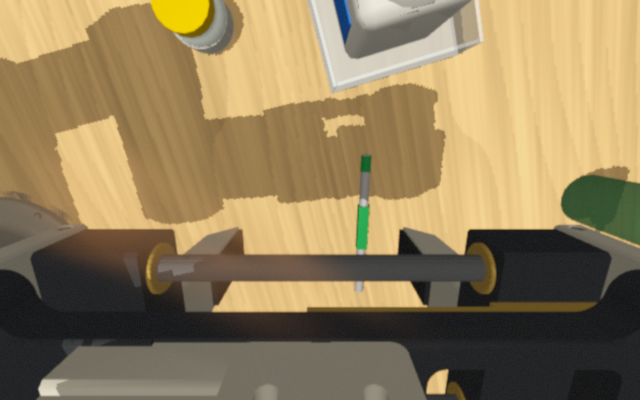

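The wrist view shows the wand with its tip at (366,157), sleeve at (362,227) and steel end at (359,290). I'll measure it from here.

```bash
python3 - <<'E'
from h import *
m=cams.camera_model('wrist');im=cv2.imread('pics/w1.png')[:,:,::-1].copy()
M=green(im)|cv2.inRange(cv2.cvtColor(im,cv2.COLOR_RGB2HSV),(40,100,30),(80,255,255));M[:,:340]=0;M[:,390:]=0;M[:140]=0;M[255:]=0
n,l,st,ce=cv2.connectedComponentsWithStats(M);print(st.tolist())
for i in range(1,n):
    if st[i,4]<30: continue
    uv=np.argwhere(l==i)[:,::-1];z=.012 if st[i,4]>300 else .008
    P=np.array([ray('wrist',p,z,m)[:2] for p in uv]);print(z,P.mean(0))
    x,y,w,h=st[i,:4];print([ray('wrist',(x+w/2,yy),z,m)[:2].round(4) for yy in (y,y+h)])
go([.478,-.04,.2],-.253)
E
```

```text
[[0, 0, 640, 400, 255398], [361, 156, 10, 16, 141], [356, 206, 13, 44, 461]]
0.008 [0.49651095 0.04120591]
[array([0.4991, 0.0503]), array([0.4954, 0.0307])]
0.012 [ 0.47658068 -0.03915753]
[array([ 0.4825, -0.0108]), array([ 0.4711, -0.0709])]
shift [-0.1551  0.1399  0.4614] turn 0.0087 q [-0.1   0.2   1.78  0.    1.16  0.13] closing -0.226 tcp [0.4375 0.0329 0.3846] t 2.65
```

```bash
python3 -m jog '[[[-0.152,0.137,0.3],0.0055,0.3],[[-0.152,0.137,0.3],0.0055,0.3],[[-0.152,0.137,0.3],0.0055,0.3],[[-0.152,0.137,0.38],0.0055,0.3],[[-0.152,0.137,0.44],0.0055,0.3],[[-0.152,0.137,0.44],0.0055,0.3]]' && python3 - <<'E'
from h import *
go([.477,-.0404,.182],-.243)
E
```

```text
time: 3.4
tool_pos: [0.4772, -0.0376, 0.2084]
tool_rot: [-3.139, -0.0, 1.33]
contact_force: [-0.1, 0.0, 1.4]
opening: 0.0643
grip_force: 0.0
shift [-0.0068  0.0014  0.0661] turn 0.0006 q [-0.24  0.52  1.88  0.    0.74  0.  ] closing -0.241 tcp [ 0.4772 -0.0376  0.2084] t 3.4
```

```bash
python3 -m jog '[[[-0.006,0.001,0.04],0,0.3],[[-0.006,0.001,0.065],0,0.3],[[-0.006,0.001,0.065],0,0.3],[[-0.006,0.001,0.065],0,1],[[-0.006,0.001,0.065],0,1],[[-0.006,0.001,0.065],0,1],[[-0.006,0.001,0.065],0,1],[[-0.006,0.001,0.065],0,1]]' 30 && python3 - <<'E'
from h import *
go([.477,-.04,.30],-.243)
E
```

```text
time: 4.4
tool_pos: [0.4775, -0.0414, 0.1827]
tool_rot: [-3.142, -0.0, 1.328]
contact_force: [-0.1, -0.3, -0.2]
opening: 0.0189
grip_force: 0.0
shift [ 0.0031 -0.002  -0.2932] turn 0.0002 q [-0.25  0.57  1.9   0.    0.67 -0.  ] closing -0.242 tcp [ 0.4775 -0.0414  0.1827] t 4.4
```

```bash
python3 -m jog '[[[0,0,0],0,1],[[0,0,0],0,1],[[0,0,0],0,1],[[0,0,-0.1],0,1],[[0,0,-0.2],0,1],[[0,0,-0.4],0,1],[[0,0,-0.5],0,1],[[0,0,-0.5],0,1]]' 30 && python3 - <<'E'
from h import *
go([.60,-.35,.385])
E
```

```text
time: 5.4
tool_pos: [0.4781, -0.0415, 0.387]
tool_rot: [3.132, -0.0, 1.328]
contact_force: [-0.5, -0.4, -0.9]
opening: 0.0138
grip_force: 30.0
shift [-0.6756  0.4808  0.0095] turn 0.0 q [-0.25  0.27  1.67  0.    1.18 -0.  ] closing -0.242 tcp [ 0.4781 -0.0415  0.387 ] t 5.4
```

```bash
python3 -m jog '[[[-0.67,0.48,0],0,1],[[-0.67,0.48,0],0,1],[[-0.67,0.48,0],0,1],[[-0.67,0.48,0],0,1],[[-0.67,0.48,0],0,1],[[-0.67,0.48,0],0,1],[[-0.67,0.48,0],0,1],[[-0.67,0.48,0],0,1]]' && python3 - <<'E'
from h import *
m=cams.camera_model('wrist');im=cams.read_camera('wrist');cv2.imwrite('pics/w2.png',im[:,:,::-1]);np.save('w2.npy',m['pose'])
for t in ['clip','clip_seat','jaw','spray']: print(t,models.pinpoint(t,'wrist'))
go([.6,-.35,.385])
E
```

```text
time: 6.4
tool_pos: [0.5994, -0.3467, 0.3815]
tool_rot: [-3.14, -0.001, 1.329]
contact_force: [-0.7, -0.7, -1.8]
opening: 0.0136
grip_force: 30.0
clip [{'position': [0.6246, -0.2485, -0.0013], 'confidence': 0.97}, {'position': [0.7122, -0.4241, 0.0031], 'confidence': 0.88}]
clip_seat [{'position': [0.7093, -0.4267, 0.0374], 'confidence': 0.82}, {'position': [0.6232, -0.244, 0.0409], 'confidence': 0.62}]Traceback (most recent call last):
  File "<stdin>", line 3, in <module>
ValueError: it knows: brush, caddy, cap, cap_grip, clip, clip_seat, jar, jug, jug_neck, pump, spray, wand
```

View pics/w2.png

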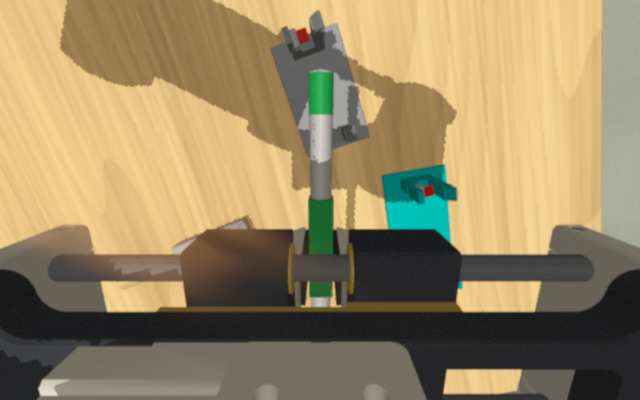

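The grey clip is at (271–369, 24–153) with its jaw at (302,36), but the held wand (x=321, straight along the tool) hides part of it. I'll step sideways for a clean view.

```bash
python3 -m jog '[[[0.1,-0.28,0],0,1],[[0.1,-0.28,0],0,1],[[0.1,-0.28,0],0,1],[[0.1,-0.28,0],0,1],[[0.1,-0.28,0],0,1]]' && python3 - <<'E'
from h import *
m=cams.camera_model('wrist');im=cams.read_camera('wrist');np.save('w3.npy',m['pose'])
for t in ['clip','clip_seat','spray']: print(t,models.pinpoint(t,'wrist'))
u,v=proj('wrist',[.625,-.246,.04],m).astype(int);print(u,v)
x0,y0=max(u-80,0),max(v-75,0)
cv2.imwrite('pics/w3.png',cv2.resize(im[y0:y0+150,x0:x0+160,::-1],None,fx=4,fy=4,interpolation=cv2.INTER_CUBIC));print(x0,y0)
E
```

```text
time: 7.18
tool_pos: [0.5013, -0.2824, 0.3833]
tool_rot: [3.14, 0.001, 1.329]
contact_force: [-0.4, -0.0, -1.7]
opening: 0.0135
grip_force: 30.0
clip [{'position': [0.7101, -0.4215, 0.003], 'confidence': 0.86}, {'position': [0.6237, -0.2476, -0.0019], 'confidence': 0.61}]
clip_seat [{'position': [0.6233, -0.2455, 0.0403], 'confidence': 0.86}, {'position': [0.7084, -0.4255, 0.0374], 'confidence': 0.6}]
spray []
421 127
341 52
```

View pics/w3.png

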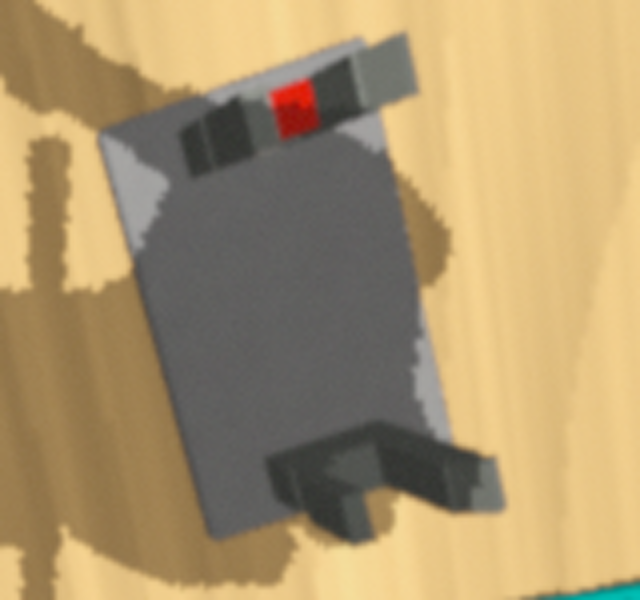

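The clip is now unobstructed (crop pixels): base corners at (100,133), (362,38) and (212,538), red jaw at (295,108), taller +x prongs on the right. I'll fit the clip pose to these.

```bash
python3 - <<'E'
from h import *
from scipy.optimize import least_squares
m=cams.camera_model('wrist');m=dict(m);m['pose']=np.load('w3.npy')
pts={(100,133):(-.04,.065,.008),(362,38):(.04,.065,.008),(212,538):(-.04,-.065,.008)}
ex={(295,108):(-.0035,.05,.0615),(410,35):(.020,.057,.087),(417,94):(.020,.043,.087),(497,457):(.020,-.043,.087),(505,510):(.020,-.057,.087)}
def w(q,P): c,s=np.cos(q[2]),np.sin(q[2]);return [q[0]+c*P[0]-s*P[1],q[1]+s*P[0]+c*P[1],P[2]]
px=lambda u:np.array([341+(u[0]+.5)/4-.5,52+(u[1]+.5)/4-.5])
for D in (pts,ex,{**pts,**ex}):
    f=lambda q:np.concatenate([proj('wrist',w(q,P),m)-px(u) for u,P in D.items()])
    r=least_squares(f,[.625,-.246,0]);print(r.x.round(4),r.fun.round(1))
go([.6,-.35,.385]); 
E
```

```text
[ 0.6243 -0.2464  0.086 ] [-1.  -0.5  1.  -1.   0.1  1.9]
[ 0.6216 -0.2462  0.0693] [-3.4  1.3  0.8 -1.7  2.2 -0.1 -0.3  0.3  0.3  0.6]
[ 0.6223 -0.2464  0.0746] [-2.2 -0.7 -0.  -0.4 -2.1  2.1 -3.   1.4  1.3 -1.7  2.8 -0.2  0.7  0.1
  1.4  0.4]
shift [-0.1048  0.2812 -0.0064] turn 0.0 q [-0.65  0.45  1.42  0.    1.27 -0.4 ] closing -0.242 tcp [ 0.5009 -0.2823  0.3825] t 7.38
```

```bash
python3 - <<'E'
from h import *
go([.541,-.295,.33],.08)
E
```

```text
shift [-0.0067  0.105   0.1311] turn -0.1026 q [-0.65  0.45  1.42  0.    1.27 -0.4 ] closing -0.242 tcp [ 0.5009 -0.2823  0.3825] t 7.38
```

```bash
python3 -m jog '[[[-0.007,0.105,0.13],-0.1025,1],[[-0.007,0.105,0.13],-0.1025,1],[[-0.007,0.105,0.13],-0.1025,1],[[-0.007,0.105,0.13],-0.1025,1]]' && python3 - <<'E'
from h import *
m=cams.camera_model('wrist');im=cams.read_camera('wrist');np.save('w4.npy',m['pose'])
cv2.imwrite('pics/w4full.png',im[:,:,::-1])
u,v=proj('wrist',[.624,-.246,.04],m).astype(int);print(u,v)
x0,y0=max(u-80,0),max(v-70,0)
cv2.imwrite('pics/w4.png',cv2.resize(im[y0:y0+150,x0:x0+160,::-1],None,fx=4,fy=4,interpolation=cv2.INTER_CUBIC));print(x0,y0)
go([.541,-.295,.33],.08)
E
```

```text
time: 7.88
tool_pos: [0.5405, -0.2949, 0.3315]
tool_rot: [3.14, 0.001, 1.648]
contact_force: [-0.3, 0.8, -0.5]
opening: 0.0136
grip_force: 30.0
412 152
332 82
shift [-0.0006  0.0014  0.0046] turn -0.0009 q [-0.62  0.57  1.37  0.    1.21 -0.7 ] closing 0.077 tcp [ 0.5404 -0.2948  0.3319] t 7.92
```

View pics/w4.png

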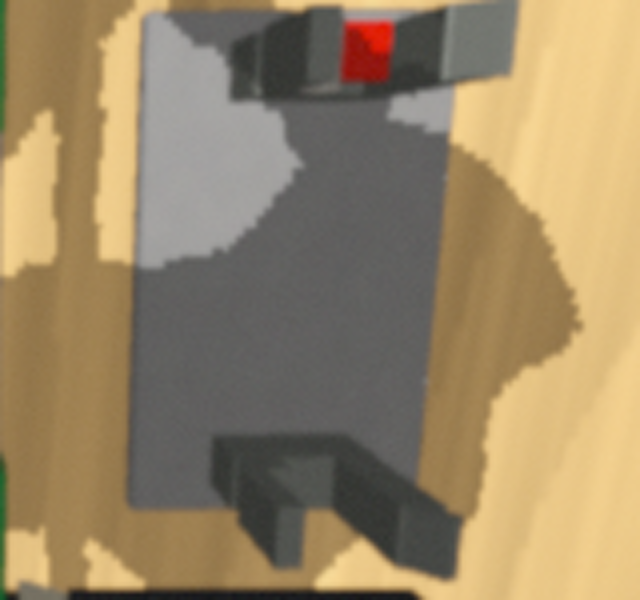

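```bash
cat > fit.py <<'E'
from h import *
from scipy.optimize import least_squares
m=dict(cams.camera_model('wrist'));m['pose']=np.load('w4.npy')
A={(143,13):(-40,65,8),(129,507):(-40,-65,8)}
B={(272,567):(-19,-57,78),(303,567):(-13,-57,78),(462,518):(20,-43,87),(455,578):(20,-57,87),(518,0):(20,57,87),(510,72):(20,43,87)}
C={(394,50):(3,50,61.5)}
L=[(455,95),(436,285),(418,470)]
def w(q,P): c,s=np.cos(q[2]),np.sin(q[2]);P=np.array(P)/1000;return [q[0]+c*P[0]-s*P[1],q[1]+s*P[0]+c*P[1],P[2]]
px=lambda u:np.array([332+(u[0]+.5)/4-.5,82+(u[1]+.5)/4-.5])
def edge(q):
    a,b=proj('wrist',w(q,(40,65,8)),m),proj('wrist',w(q,(40,-65,8)),m);n=np.array([-(b-a)[1],(b-a)[0]]);n/=np.linalg.norm(n)
    return [n@(px(u)-a) for u in L]
for D,e in ((A,1),(B,0),({**A,**B,**C},1)):
    f=lambda q:np.concatenate([*[proj('wrist',w(q,P),m)-px(u) for u,P in D.items()],edge(q) if e else []])
    r=least_squares(f,[.625,-.246,0],loss='soft_l1');print(r.x.round(4),r.fun.round(1))
E
python3 fit.py
```

```text
[ 0.6241 -0.246   0.0874] [-0.4 -0.9 -0.6  1.3  0.3  0.4  0.4]
[ 0.6213 -0.246   0.0986] [-2.5  0.7 -3.3  0.5  1.2 -0.5  1.4  0.6  0.1 -2.1  0.1  0.2]
[ 0.6234 -0.2459  0.09  ] [-1.3 -1.  -1.1  1.3 -0.6  0.5 -1.4  0.4  3.4 -0.3  3.3  0.8  3.6 -1.8
  3.4  0.5 -2.2 -0.2 -0.5 -0.3 -0.1]
```

```bash
python3 - <<'E'
from h import *
go([.622,-.246,.29],.0875);go([.622,-.246,.248],.0875)
E
```

```text
shift [0.1061 0.2126 0.1048] turn -0.0032 q [-0.62  0.57  1.37  0.    1.21 -0.7 ] closing 0.077 tcp [ 0.5404 -0.2948  0.3319] t 7.92
shift [0.1062 0.2124 0.2098] turn -0.0032 q [-0.62  0.57  1.37  0.    1.21 -0.7 ] closing 0.077 tcp [ 0.5404 -0.2948  0.3319] t 7.92
```

```bash
python3 -m jog '[[[0.106,0.212,0.03],-0.0032,1],[[0.106,0.212,0.03],-0.0032,1],[[0.106,0.212,0.1],-0.0032,1],[[0.106,0.212,0.1],-0.0032,1],[[0.106,0.212,0.1],-0.0032,1]]' && python3 - <<'E'
from h import *
im=cams.read_camera('side');u,v=proj('side',[.622,-.246,.08]).astype(int)
cv2.imwrite('pics/s5.png',cv2.resize(im[v-50:v+50,u-65:u+65,::-1],None,fx=6,fy=6,interpolation=cv2.INTER_CUBIC))
print(u,v,proj('side',[.624,-.246,0]));go([.622,-.246,.248],.0875)
E
```

```text
time: 8.55
tool_pos: [0.6215, -0.2462, 0.2923]
tool_rot: [3.14, 0.001, 1.659]
contact_force: [-0.9, -0.4, -0.7]
opening: 0.0136
grip_force: 30.0
362 267 [361.65489067 288.66554143]
shift [0.0008 0.0008 0.1114] turn 0.0003 q [-0.49  0.7   1.23  0.    1.21 -0.58] closing 0.088 tcp [ 0.6216 -0.2463  0.2926] t 8.6
```

View pics/s5.png

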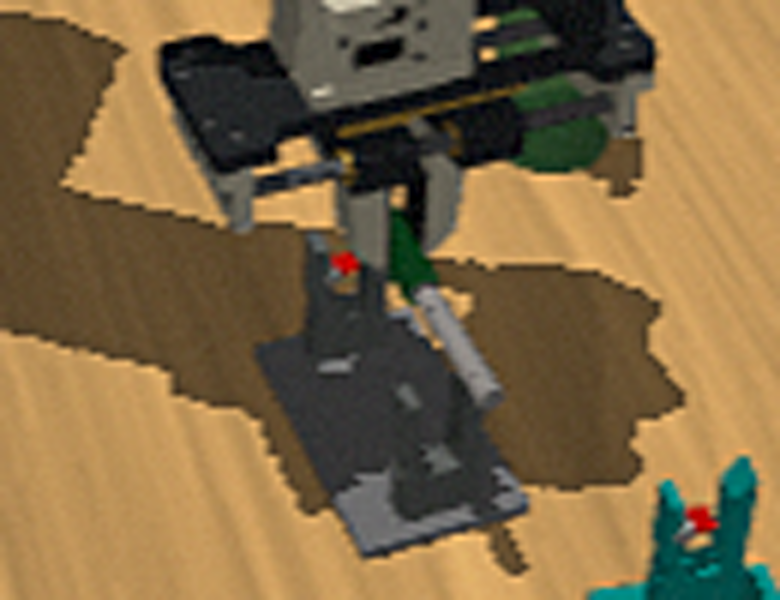

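The side crop shows the held wand above the forks, with its near end at crop (490,395) and the spray bottle well behind. I'll compare that end with the expected position, then descend into the upper slot.

```bash
python3 - <<'E'
from h import *
c=lambda p:((proj('side',p)-[297,217])*6).round()
for z in (.112,.117,.122): print(z,c([.6303,-.3406,z]))
print('lip corners',c([.6241+.0199+.004,-.246-.043+.0017,.087]),c([.6241-.019+.004,-.246-.05,.078]))
E
```

```text
0.112 [493. 403.]
0.117 [493. 395.]
0.122 [494. 386.]
lip corners [483. 347.] [401. 394.]
```

```bash
python3 -m jog '[[[0,0.001,0.04],0,1],[[0,0.001,0.08],0,1],[[0,0.001,0.108],0,1],[[0,0.001,0.108],0,1]]'
```

```text
time: 9.1
tool_pos: [0.6217, -0.2455, 0.2457]
tool_rot: [-3.139, -0.002, 1.66]
contact_force: [0.4, 0.4, 0.0]
opening: 0.014
grip_force: 30.0
```

```bash
for i in 1; do python3 -m jog '[[[0,0.005,0],0,1],[[0,0.005,0],0,1]]'; done; python3 -m jog '[[[0,0.0025,0],0,1],[[0,0.0025,0],0,1]]'; python3 -m jog '[[[0,0.0025,0],0,1],[[0,0.0025,0],0,1]]'
```

```text
time: 9.35
tool_pos: [0.6244, -0.2455, 0.2482]
tool_rot: [3.14, 0.001, 1.661]
contact_force: [0.8, 0.4, -1.0]
opening: 0.0138
grip_force: 30.0
time: 9.6
tool_pos: [0.6252, -0.2454, 0.2478]
tool_rot: [3.141, 0.0, 1.661]
contact_force: [-0.5, 0.4, -1.9]
opening: 0.0133
grip_force: 30.0
time: 9.85
tool_pos: [0.6258, -0.2454, 0.2475]
tool_rot: [-3.141, -0.0, 1.66]
contact_force: [-3.0, 0.1, 1.5]
opening: 0.0135
grip_force: 30.0
```

```bash
python3 -m jog '[[[0,0.0025,0],0,1],[[0,0.0025,0],0,1]]';python3 -c "
from cell import observe
print(observe()['torque'])"
```

```text
time: 10.1
tool_pos: [0.6263, -0.2454, 0.2475]
tool_rot: [-3.139, -0.001, 1.66]
contact_force: [-6.9, -0.8, 3.7]
opening: 0.0137
grip_force: 30.0
[-0.14473057  1.15238591 -0.05956761]
```

```bash
python3 -m jog '[[[0,-0.0067,0],0,1],[[0,-0.0067,0.01],0,1],[[0,-0.0067,0.02],0,1],[[0,-0.0067,0.03],0,1],[[0,-0.0067,0.04],0,1]]'; python3 -m jog '[[[0,0,0.01],0,1],[[0,0,0.02],0,1],[[0,0,0.03],0,1],[[0,0,0.03],0,1]]'
```

```text
time: 10.72
tool_pos: [0.6249, -0.2455, 0.232]
tool_rot: [3.139, 0.001, 1.66]
contact_force: [2.0, 0.1, 4.4]
opening: 0.0136
grip_force: 30.0
time: 11.22
tool_pos: [0.624, -0.2453, 0.2182]
tool_rot: [-3.139, -0.001, 1.661]
contact_force: [1.4, 1.0, -1.5]
opening: 0.0133
grip_force: 30.0
```

```bash
python3 -m jog '[[[0,0,0.004],0,1],[[0,0,0.007],0,1],[[0,0,0.007],0,1]]'; python3 -m jog '[[[0,0,0.003],0,1],[[0,0,0.005],0,1],[[0,0,0.005],0,1]]'
```

```text
time: 11.6
tool_pos: [0.6241, -0.2455, 0.2164]
tool_rot: [-3.141, -0.0, 1.66]
contact_force: [-0.5, -0.2, -0.9]
opening: 0.0135
grip_force: 30.0
time: 11.98
tool_pos: [0.6243, -0.2455, 0.2157]
tool_rot: [3.141, 0.0, 1.661]
contact_force: [-3.4, -0.1, 5.0]
opening: 0.0134
grip_force: 30.0
```

```bash
python3 -m jog '[[[0,0,0.004],0,1],[[0,0,0.004],0,1],[[0,0,0.002],0,0.5],[[0,0,0.001],0,0.5],[[0,0,0.001],0,0.5],[[0,0,0],0,0.5]]'; python3 -m jog '[[[0,0,-0.03],0,0.5],[[0,0,-0.08],0,0.5],[[0,0,-0.2],0,0.5],[[0,0,-0.35],0,0.5],[[0,0,-0.38],0,0.5]]'; python3 - <<'E'
from h import *
im=cams.read_camera('side');u,v=proj('side',[.622,-.246,.04]).astype(int)
a=cv2.resize(im[v-30:v+30,u-40:u+40,::-1],(800,600)[:2],interpolation=cv2.INTER_CUBIC)[:,:].copy()
w=cams.read_camera('wrist')[:,:,::-1];cv2.imwrite('pics/w6.png',w)
cv2.imwrite('pics/s6.png',np.vstack([cv2.resize(a,(440,300)),cv2.resize(w[120:320,200:493],(440,300))]))
print(models.pinpoint('wand','side'),models.pinpoint('wand','wrist'))
go([.545,.13,.42])
E
```

```text
time: 12.72
tool_pos: [0.6244, -0.2454, 0.2143]
tool_rot: [-3.141, -0.0, 1.66]
contact_force: [-0.0, 0.1, -0.2]
opening: 0.0449
grip_force: 0.0
time: 13.35
tool_pos: [0.6248, -0.2456, 0.3732]
tool_rot: [3.133, 0.005, 1.66]
contact_force: [0.8, 0.0, 0.0]
opening: 0.046
grip_force: 0.0
[{'position': [0.624, -0.2437, 0.0378], 'confidence': 0.76}] [{'position': [0.6229, -0.244, 0.0397], 'confidence': 0.62}, {'position': [0.6223, -0.2511, -0.0006], 'confidence': 0.32}]
shift [ 0.9524 -0.1131 -0.1348] turn 0.0 q [-0.49  0.64  1.13  0.    1.37 -0.58] closing 0.09 tcp [ 0.6241 -0.2453  0.3655] t 13.55
```

View pics/s6.png

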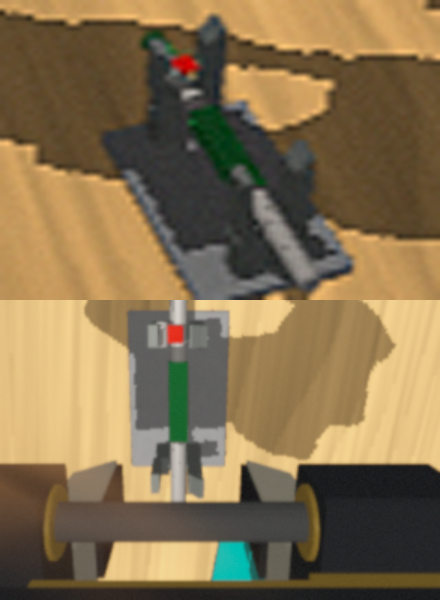

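The wand rests in both forks, with the red jaw closed above it in the side and wrist crops (crop pixels (185,63) and (176,333)), and the detector puts it at (0.624,-0.244,0.038–0.040). Next is the cap.

```bash
python3 -m jog '[[[0.2,-0.02,-0.13],0,0],[[0.92,-0.11,-0.13],0.012,0],[[0.92,-0.11,-0.13],0.012,0],[[0.92,-0.11,-0.13],0.012,0],[[0.92,-0.11,-0.13],0.012,0],[[0.92,-0.11,-0.13],0.012,0],[[0.92,-0.11,-0.13],0.012,0],[[0.92,-0.11,-0.13],0.012,0],[[0.92,-0.11,-0.13],0.012,0]]'; python3 - <<'E'
from h import *
m=cams.camera_model('wrist');im=cams.read_camera('wrist');np.save('w7.npy',m['pose']);cv2.imwrite('pics/w7.png',im[:,:,::-1])
for t in ['cap','cap_grip','jug','jug_neck','caddy','pump']: print(t,[(d['position'],d['confidence']) for d in models.pinpoint(t,'wrist')[:2]])
go([.5447,.208,.3545],.043)
E
```

```text
time: 14.68
tool_pos: [0.548, 0.1157, 0.4178]
tool_rot: [-3.14, 0.0, 1.621]
contact_force: [-0.5, -0.4, -0.5]
opening: 0.0919
grip_force: 0.0
cap [([0.5447, 0.204, 0.162], 0.88)]
cap_grip [([0.5448, 0.2116, 0.1822], 0.95)]
jug []
jug_neck []
caddy [([0.5392, 0.2766, -0.0022], 0.79)]
pump []
shift [0.2288 0.004  0.1605] turn 0.0026 q [0.07 0.4  1.4  0.   1.34 0.02] closing 0.051 tcp [0.5478 0.1165 0.4187] t 15.03
```

View pics/w7.png

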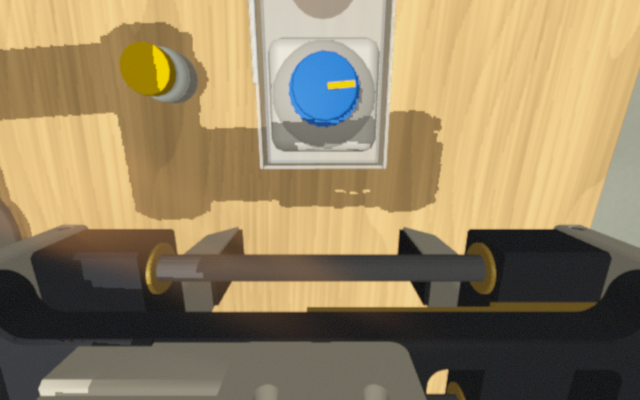

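The cap top is at about (326,85), with its yellow line pointing right from (328,86) to (355,84), and the caddy is aligned with the tool.

```bash
python3 - <<'E'
from h import *
m=dict(cams.camera_model('wrist'));m['pose']=np.load('w7.npy');im=cv2.imread('pics/w7.png')[:,:,::-1].copy()
h=cv2.cvtColor(im,cv2.COLOR_RGB2HSV)
Y=cv2.inRange(h,(20,150,120),(32,255,255));Y[:,:300]=0;Y[:,380:]=0;Y[120:]=0
uv=np.argwhere(Y)[:,::-1];P=np.array([ray('wrist',p,.196,m)[:2] for p in uv]);print('yellow',P[P[:,0].argmin()],P[P[:,0].argmax()],len(P))
B=cv2.inRange(h,(95,120,40),(125,255,255))|Y;B[:,:280]=0;B[:,370:]=0;B[130:]=0
c,_=cv2.findContours(B,0,1);c=max(c,key=cv2.contourArea)[:,0]
print(c.min(0),c.max(0))
# predicted silhouettes for candidate centre: fit hull of skirt circles + grip circles
from scipy.optimize import least_squares
th=np.linspace(0,2*np.pi,60)
def hull(q):
    pts=[proj('wrist',[q[0]+r*np.cos(t),q[1]+r*np.sin(t),z],m) for r,z in ((.026,.158),(.026,.174),(.022,.196)) for t in th]
    return cv2.convexHull(np.float32(pts))
f=lambda q:[cv2.pointPolygonTest(hull(q),(float(p[0]),float(p[1])),True) for p in c]
r=least_squares(f,[.545,.208],diff_step=1e-3);print(r.x,np.abs(r.fun).mean())
E
```

```text
yellow [0.54789773 0.20993731] [0.56437954 0.2101519 ] 135
[289  51] [359 126]
[0.54552894 0.20813433] 1.056492945686556
```

```bash
python3 -m jog '[[[0.228,0.005,0.03],0,0],[[0.228,0.005,0.03],0,0],[[0.228,0.005,0.1],0,0],[[0.228,0.005,0.15],0,0],[[0.228,0.005,0.16],0,0],[[0.228,0.005,0.16],0,0.4],[[0.228,0.005,0.16],0,0.4]]' 35; python3 -c "
from h import *
go([.545,.208,.3545],.051);print(observe()['contact_force'])"
```

```text
time: 15.9
tool_pos: [0.5452, 0.2082, 0.3558]
tool_rot: [3.14, -0.0, 1.622]
contact_force: [-0.1, -0.6, 0.4]
opening: 0.0765
grip_force: 0.0
shift [-0.0004 -0.0004  0.0033] turn 0.0002 q [0.23 0.49 1.43 0.   1.22 0.18] closing 0.052 tcp [0.5452 0.2082 0.3558] t 15.9
[-0.07752651 -0.6287298   0.4417301 ]
```

```bash
python3 -m jog '[[[0,0,0.003],0,1],[[0,0,0.003],0,1],[[0,0,0.003],0,1],[[0,0,0.003],0,1],[[0,0,0.003],0,1],[[0,0,0.003],0,1],[[0,0,0.003],0,1],[[0,0,0.003],0,1]]' 35; python3 -m jog '[[[0,0,0],-0.05,1],[[0,0,0],-0.1,1],[[0,0,0],-0.14,1],[[0,0,0],-0.14,1]]'; python3 -c "
from h import *
print(observe()['torque'],observe()['joint_efforts'][5])"
```

```text
time: 16.9
tool_pos: [0.5449, 0.2083, 0.3536]
tool_rot: [3.141, -0.0, 1.623]
contact_force: [-0.3, -0.5, 1.8]
opening: 0.0434
grip_force: 35.0
time: 17.4
tool_pos: [0.5452, 0.208, 0.3534]
tool_rot: [3.141, 0.0, 2.06]
contact_force: [1.7, -1.4, 0.3]
opening: 0.0432
grip_force: 35.0
[-0.23043962 -0.34890235 -0.8241269 ] -1.4679154381155968
```

CCW meets 0.8 N·m, which looks like the stop. Now clockwise.

```bash
python3 -m jog '[[[0,0,0],0.05,1],[[0,0,0],0.1,1],[[0,0,0],0.15,1],[[0,0,0],0.2,1],[[0,0,0],0.25,1],[[0,0,0],0.28,1],[[0,0,0],0.28,1]]'; python3 - <<'E'
from h import *
print(observe()['torque'])
im=cams.read_camera('scene');u,v=proj('scene',[.545,.208,.19]).astype(int)
a=cv2.resize(im[v-30:v+30,u-40:u+40,::-1],(640,480),interpolation=cv2.INTER_CUBIC)
im=cams.read_camera('wrist');cv2.imwrite('pics/c8.png',np.vstack([a[:300],cv2.resize(im[100:,:,::-1],(640,300))]))
E
```

```text
time: 18.27
tool_pos: [0.5447, 0.2084, 0.3534]
tool_rot: [-3.141, 0.0, 1.182]
contact_force: [-0.6, -0.1, -0.0]
opening: 0.0433
grip_force: 35.0
[-0.0490643   0.13999966  0.01708279]
```

View pics/c8.png

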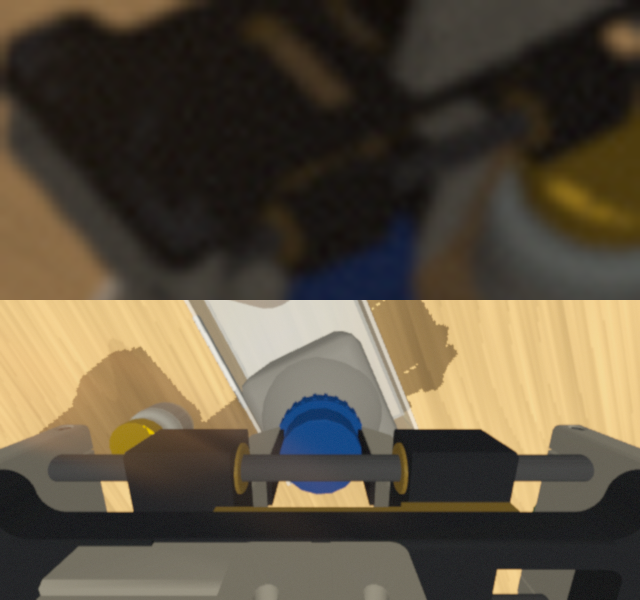

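Clockwise turns freely, so the thread is left-handed. The wrist view shows the cap in the fingers at (320,440) with its line hidden under them. I'll continue to the far stop, where the angle is known, then back off.

```bash
python3 -m jog '[[[0,0,0],0.05,1],[[0,0,0],0.1,1],[[0,0,0],0.15,1],[[0,0,0],0.18,1],[[0,0,0],0.18,1]]'; python3 -c "
from cell import observe
print(observe()['torque'])"; python3 -m jog '[[[0,0,0],0.04,1],[[0,0,0],0.07,1],[[0,0,0],0.07,1]]';python3 -c "
from cell import observe
print(observe()['torque'])"
```

```text
time: 19.0
tool_pos: [0.5448, 0.2083, 0.3534]
tool_rot: [-3.142, 0.0, 0.619]
contact_force: [-0.4, -0.2, -1.3]
opening: 0.0431
grip_force: 35.0
[-0.08968257  0.1322692   0.0135689 ]
time: 19.38
tool_pos: [0.5448, 0.2083, 0.3534]
tool_rot: [-3.142, 0.0, 0.401]
contact_force: [0.8, 0.0, -0.1]
opening: 0.0433
grip_force: 35.0
[-0.10441703  0.21388709  0.01436509]
```

```bash
for i in 1 2 ; do python3 -m jog '[[[0,0,0],0.03,1],[[0,0,0],0.03,1]]' | grep -E 'rot|time'; python3 -c "
from cell import observe
print(observe()['torque'])"; done
```

```text
time: 19.62
tool_rot: [-3.142, 0.0, 0.307]
[-0.06049343  0.24027344  0.04054694]
time: 19.88
tool_rot: [3.141, 0.0, 0.214]
[-0.00947483  0.35398572  0.54153534]
```

Stop found at yaw of about 0.25 (cap about 1.4). I'll back off about 0.28 into the window and lift gently.

```bash
python3 -m jog '[[[0,0,0],-0.05,1],[[0,0,0],-0.095,1],[[0,0,0],-0.095,1]]';python3 -m jog '[[[0,0,-0.006],0,1],[[0,0,-0.012],0,1],[[0,0,-0.012],0,1]]'; python3 -c "
from cell import observe
print(observe()['torque'])"
```

```text
time: 20.25
tool_pos: [0.5449, 0.2083, 0.3535]
tool_rot: [-3.142, -0.0, 0.509]
contact_force: [0.3, -0.1, 0.5]
opening: 0.0434
grip_force: 35.0
time: 20.62
tool_pos: [0.5449, 0.2083, 0.3587]
tool_rot: [3.141, -0.001, 0.507]
contact_force: [0.9, -0.7, -1.3]
opening: 0.0433
grip_force: 35.0
[-0.07057355  0.0990003  -0.02659914]
```

Free, with no resistance. Lifting straight up.

```bash
python3 -m jog '[[[0,0,-0.05],0,1],[[0,0,-0.1],0,1],[[0,0,-0.15],0,1],[[0,0,-0.2],0,1],[[0,0,-0.235],0,1],[[0,0,-0.235],0,1],[[0,0,-0.235],0,1],[[0,0,-0.235],0,1]]'; python3 - <<'E'
from h import *
im=cams.read_camera('side');print([models.pinpoint(t,'side')[:2] for t in ('cap','wand','spray','jar','brush')])
u,v=proj('side',[.545,.208,.22]).astype(int);a=cv2.resize(im[v-60:v+60,u-80:u+80,::-1],(400,300),interpolation=cv2.INTER_CUBIC)
u,v=proj('side',[.624,-.246,.04]).astype(int);b=cv2.resize(im[v-30:v+30,u-40:u+40,::-1],(400,300),interpolation=cv2.INTER_CUBIC)
c=cv2.resize(im[:,:,::-1],(400,250));s=cams.read_camera('scene');d=cv2.resize(s[:,:,::-1],(400,250))
cv2.imwrite('pics/f9.png',np.vstack([np.hstack([a,b]),np.hstack([c,d])]));o=observe();print(o['tool_rot'],o['time'])
E
```

```text
time: 21.62
tool_pos: [0.5448, 0.2083, 0.4514]
tool_rot: [-3.141, 0.002, 0.507]
contact_force: [0.9, 0.9, -0.8]
opening: 0.0433
grip_force: 35.0
[[{'position': [0.5454, 0.2088, 0.2523], 'confidence': 0.72}], [{'position': [0.6223, -0.2441, 0.0396], 'confidence': 0.47}], [{'position': [0.7692, -0.0689, -0.0015], 'confidence': 0.63}], [{'position': [0.353, 0.2332, -0.0048], 'confidence': 0.58}], [{'position': [0.3944, -0.4033, 0.0], 'confidence': 0.93}]]
[-3.14148878e+00  1.15170522e-04  5.07472514e-01] 21.975
```

View pics/f9.png

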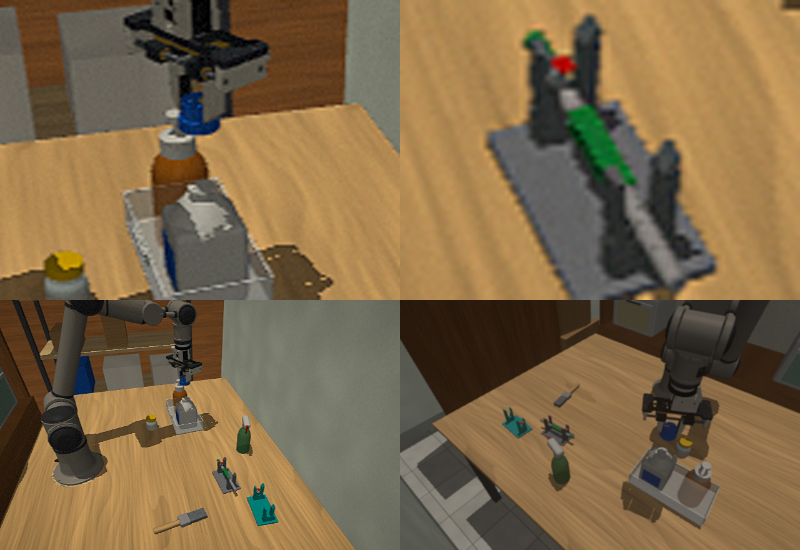

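The cap is held level about 97 mm above its seat, at crop (200,113), clear of the jug. The wand is under the shut jaw at crop (565,65), and the bystanders have not moved.

```bash
python3 -c "
from cell import robot
print(robot.hand_in())"
```

```text
the job is handed in; nothing more can be done
None
```

The job is handed in at about 22 s: the wand sits on both fork floors under the closed jaw, and the cap (left-handed thread) is off and held level about 10 cm above where it sat on the neck, with the spray bottle, brush and jar unmoved.

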